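# Lock the ball coupler onto the load cell

### The job

Raise the red handle of the blue coupler in its cradle all the way, then move the coupler to the load cell and lower it over the steel ball, handle still up, without letting it drop, until it rests flat on the disc under the ball. Then let go of the coupler and press the red handle fully down so that it locks. Work gently by feel: the load cell must never take more than 30 N in all, and leave the jar, beaker and brass weight alone.

Things in the scene. Friction and masses are not known exactly. Their poses are not given: they have to be found in the camera images.
- coupler: Loose coupler, 0.7 to 0.95 kg, 105 mm tall: round blue housing 62 mm across and 57 mm tall (forked foot to 40 mm in x), bore 35 mm across and 45 mm deep open below, grip block on top, red handle at one side. Origin: centre of its flat bottom rim; z up the bore, x towards the handle's side. Starts upright in a grey cradle (10 mm floor, walls to 50 mm, 2 mm clear): lift straight out. May go on the ball at any yaw.
- coupler_grip (a point): Centre of the coupler's aluminium grip block: 34 by 34 mm with flat sides, 48 mm tall, 81 mm above the coupler's bottom rim; axes as the coupler's. Grip it across y, so that the raised handle, which leans out to +x, stays clear of the gripper.
- handle (a joint): Angle of the red handle, rad: 0 fully down (level, locked), 1.0 fully up (stop). It stays where left. Raising takes about 2 N at the tip, pressing down 2 to 6 N; well over 10 N at the tip tilts the coupler and overloads the cell. A steel jaw on it closes under the ball: with the handle down the ball cannot enter, and over the ball it goes fully down only when the coupler is fully home.
- handle_hinge (a point): The handle's hinge line, along the coupler's y axis; 32 mm in x and 44 mm in z from the coupler's origin. Axes as the coupler's.
- handle_tip (a point): Middle of the handle's wide end, 48 mm from the hinge along the handle and 4 mm above the hinge line. The handle is 16 mm wide (22 mm over the 12 mm long wide end), 8 to 10 mm thick and ends 10 mm past this point. Handle down: 80 mm in x and 48 mm in z from the coupler's origin, free above and below. x points outwards along the handle.
- cell_top (a point): Centre of the load cell's top face, z up. The disc and ball above it are set by hand on a firm cross slide and height screw and are not measured: the ball stands up to 8 mm off this centre in each of this point's x and y, and the disc's upper face 18 to 42 mm above it. Find the rest by feel or sight.
- load_cell: Load cell: upright aluminium drum, 80 mm across and 36 mm tall, yellow band, origin at the centre of its underside, on rubber mounts that give 1 mm per 30 N. It carries a steel disc, 90 mm across, with a 32 mm ball on a neck, ball centre 28 mm above the disc's upper face. Seated, the coupler's rim lies flat on the disc, its bore 1.5 mm clear of the ball all round.
- jar: White screw-top jar, 56 mm across, 85 mm tall, loose; origin at the centre of its underside. Leave it alone.
- beaker: Small glass beaker, 60 mm across, 80 mm tall, loose; origin at the centre of its underside. Leave it alone.
- weight: Brass knobbed weight, 44 mm across, 66 mm tall, loose; origin at the centre of its underside. Leave it alone.

How it is judged:
By the outcome, as a careful person would: the job done as asked, in the order asked, and still so for the second after the job is handed in, with the robot touching nothing.
It also fails if it takes over 72 s, if anything falls off the work surface, if the arm or the gripper's body presses on something with over 40 N, if the wrist force passes 120 N, or if a joint passes its speed limit or range.

### The arm

A 6-joint arm with a two-finger parallel gripper is mounted at the origin on the work surface. World frame = base frame: x ahead of the robot, y to its left, z up, the work surface at z = 0. Lengths are in mm, angles in rad, forces in N, time in s.
With the tool pointing down it reaches from about 375 to 925 mm from the base axis. Payload 5.7 kg.
Tool frame: the origin (TCP) lies midway between the tips of the shut fingers; the grasp point (between the pads) lies env.hold_point_z behind it (env.hold_point_z is the distance from the TCP to the grasp point, in mm); z points along the fingers, y is the line along which they close (so a half turn about z gives the same grasp; the last joint's range is limited). The gripper opens to 88 mm and grips with 3 to 60 N. Pads are 20 mm wide; open, the fingers measure 115 mm over their backs; the gripper's body (75 mm by 178 mm) begins 61 mm behind the grasp point.
Start: joints at [1.232, 0.359, 1.51, -0, 1.272, -0.115], TCP at [133.157, 585.005, 222.623] pointing down, gripper open.
Joint ranges: [-2.97, 2.97], [-1.01, 2.36], [0.21, 2.38], [-0.96, 4.11], [0.2, 2.71], [-2.98, 2.98]. Speed limits (rad/s): [2.39, 2.39, 3.14, 3.14, 3.14, 3.14].

### API

Orientations are given as a unit quaternion [x, y, z, w].
In Python, from plant import env, snapshot, camera_model, close_job gives the robot as it stands.
- The arm moves only by the tool apply_moves, never from a script. Its argument "targets" is a list of rows, each an object with "twist": the turn, a rotation vector about the tool's x, y, z in degrees, a list of three; "travel": the shift along the tool's x, y, z in m, a list of three; "grip": the opening, from 0 (shut) to 1 (fully open). In form: [{"twist": [ax, ay, az], "travel": [tx, ty, tz], "grip": grip}, ...]. A call has 1 to 5 rows; each row shifts and turns the commanded pose from where the row before left it, along the tool's axes as they then stand; what a row does not reach is not made up. A row lasts 1/8 s, in which the tool goes at most 62.5 mm and 10.7 degrees, less where a joint would pass 70% of its speed; a pose out of reach is approached as far as the arm can. A call is refused whole if a number of a shift passes 0.0625 or a number of a turn 10.7, either way. A call with a gripper value outside its range is refused whole. The fingers move at their own pace and stop on an object; the grip force is fixed at half the most. Time passes only in rows, so rows that do not move let the fingers close. It gives the time, the measured TCP pose, the force, the opening and the grip force at its end, in the units of the state.
- env.get_obs(): the state, without advancing time (a new reading comes with each control period).
- snapshot(name): name is "side" or "top"; returns the picture (400x640x3 uint8, red, green, blue); there is no depth.
- camera_model(name): a dict with "K" (3x3 intrinsics, pixels), "rvec" (rotation vector, rad) and "tvec" (3), from world to camera coordinates, as OpenCV has them. Camera axes: x right, y down, z forward; pixel columns grow to the right and rows downward; lengths in mm; the calibration is good to about 2 mm. A picture is of the moment at which its call begins. camera_model takes no time and is no camera call.
- close_job(): hands the job in; it is judged then, once.
The state is a dict: "time": time; "joints": joint angles; "qd": joint speeds; "effort": joint torques, N m; "position": TCP position; "tool_rot": TCP orientation; "force": force on the tool from outside, world axes, zero at the start; "torque": the same for the moment, N m; "grip_width": opening from 0.0 (shut) to 1.0 (fully open); "grasp_force": force on a finger pad.
Only numpy, scipy, OpenCV 4.12 (cv2) and the standard library are available. Lean on these libraries where they do the work, as an engineer would, in place of code of your own. Each camera call takes 0.05 s, during which the arm holds its last target. There are 200 camera calls.

## Working session

There is one attempt and no reset: what is moved stays moved. The work goes in short steps, Python scripts to look and compute and a tool call to move; the robot and the scene stay as the last step left them, time stands still between calls to the robot, and variables do not carry over. Pictures are saved under pics/ and viewed, at most 13 in all, crops included, and the job is handed in when it is done.

Besides the shell and the picture viewer there is one more tool, called after "Emit:" as name(argument=value, ...), one argument or row to a line, values as JSON. apply_moves: Moves the arm, as the interface text tells. Its arguments: {"type":"object","properties":{"targets":{"type":"array","items":{"type":"object","properties":{"twist":{"type":"array","items":{"type":"number"}},"travel":{"type":"array","items":{"type":"number"}},"grip":{"type":"number"}}}}},"required":["targets"]}

```bash
mkdir -p pics; ls
python3 - <<'E'
from plant import env,snapshot,camera_model
import cv2
o=env.get_obs();print(o,env.hold_point_z)
for n in("side","top"):
    cv2.imwrite(f"pics/{n}0.png",snapshot(n)[:,:,::-1]);print(n,camera_model(n))
E
```

```text
pics
{'time': 0.0, 'joints': array([ 1.23189382e+00,  3.59511119e-01,  1.51139875e+00,  2.07452757e-05,
        1.27246596e+00, -1.15076646e-01]), 'qd': array([ 2.21509929e-03, -1.54316657e-03, -1.03685022e-03,  8.27108772e-05,
        4.26461852e-04,  1.07740592e-03]), 'effort': array([-1.21355846e-03, -5.15393829e+01, -2.70735294e+01,  6.76867319e-02,
        3.53007659e-02, -2.04685066e-04]), 'position': array([132.94229966, 584.40913815, 221.81874951]), 'tool_rot': array([ 1.11682460e-01,  9.93743545e-01, -8.66483615e-04, -2.10304516e-04]), 'force': array([ 0.63681466, -0.41348333,  0.46179628]), 'torque': array([ 0.01359622, -0.05494986, -0.00678759]), 'grasp_force': 0.0, 'grip_width': 0.9975312171270834} 18.700000000000003
side {'K': array([[401.21407888,   0.        , 320.4421563 ],
       [  0.        , 401.21407888, 198.94872532],
       [  0.        ,   0.        ,   1.        ]]), 'rvec': array([ 0.28949195, -2.75651121,  1.26912865]), 'tvec': array([508.22678625, 117.54162523, 766.44107359])}
top {'K': array([[458.56807209,   0.        , 319.16395929],
       [  0.        , 458.56807209, 204.83839608],
       [  0.        ,   0.        ,   1.        ]]), 'rvec': array([ 2.18453755, -2.12585042,  0.16810053]), 'tvec': array([-27.33956087, 547.13038802, 858.76422025])}
```

View pics/side0.png

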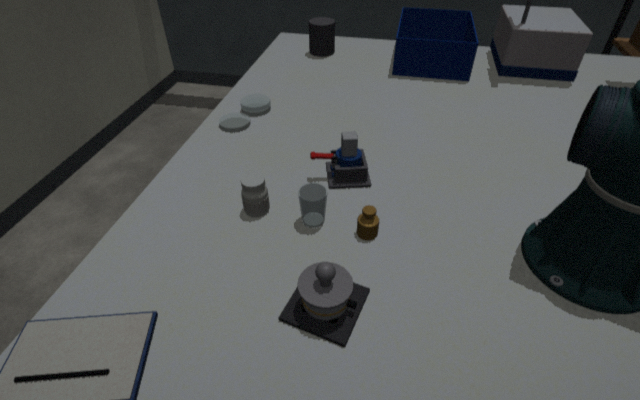

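View pics/top0.png

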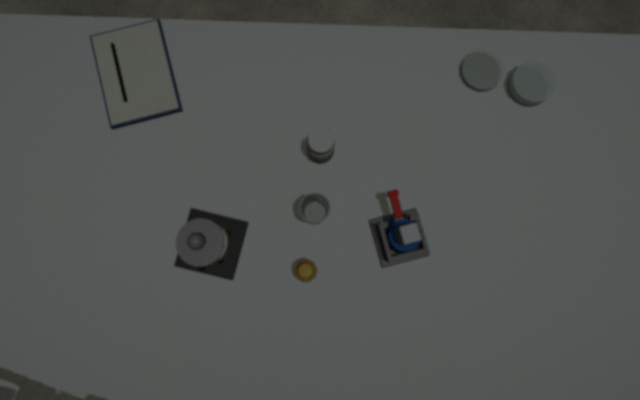

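```bash
cat > h.py <<'E'
import numpy as np,cv2
from plant import env,snapshot,camera_model
C={n:camera_model(n) for n in("side","top")}
def P(n):
    c=C[n];R=cv2.Rodrigues(c["rvec"])[0];return R,c["tvec"].reshape(3),c["K"]
def proj(n,X):
    c=C[n];return cv2.projectPoints(np.array(X,float).reshape(-1,1,3),c["rvec"],c["tvec"],c["K"],None)[0][:,0]
def ray(n,uv):
    R,t,K=P(n);d=R.T@np.linalg.solve(K,[uv[0],uv[1],1.]);return -R.T@t,d/np.linalg.norm(d)
def onz(n,uv,z):
    o,d=ray(n,uv);return o+d*(z-o[2])/d[2]
def tri(a,b): # side px, top px
    M=[]
    for n in("side","top"):
        R,t,K=P(n);M.append(K@np.c_[R,t])
    X=cv2.triangulatePoints(M[0],M[1],np.array(a,float),np.array(b,float))[:,0];X=X[:3]/X[3]
    return X,proj("side",X)[0]-a,proj("top",X)[0]-b
def crop(im,cx,cy,w=100,h=75,s=4):
    x,y=int(cx-w//2),int(cy-h//2);return cv2.resize(im[y:y+h,x:x+w],None,fx=s,fy=s,interpolation=cv2.INTER_CUBIC),(x,y)
E
python3 - <<'E'
from h import *
s=np.clip(cv2.imread("pics/side0.png")*1.8,0,255).astype(np.uint8);t=np.clip(cv2.imread("pics/top0.png")*1.8,0,255).astype(np.uint8)
L=[crop(s,345,160),crop(s,325,300),crop(t,402,230),crop(t,208,243)]
print([l[1] for l in L])
cv2.imwrite("pics/c0.png",np.vstack([np.hstack([L[0][0],L[1][0]]),np.hstack([L[2][0],L[3][0]])]))
for n,f in(("side","pics/side0.png"),("top","pics/top0.png")):
    im=cv2.imread(f).astype(int);b,g,r=im[...,0],im[...,1],im[...,2]
    m=((r>90)&(r>2*g)&(r>2*b)).astype(np.uint8)
    ys,xs=np.nonzero(m);print(n,len(xs),xs.min(),xs.max(),ys.min(),ys.max(),cv2.minAreaRect(np.c_[xs,ys].astype(np.float32)))
E
```

```text
[(295, 123), (275, 263), (352, 193), (158, 206)]
side 65 311 332 152 156 ((321.5, 154.0), (21.0, 4.0), 0.0)Traceback (most recent call last):
  File "<stdin>", line 9, in <module>
    return umr_minimum(a, axis, None, out, keepdims, initial, where)
ValueError: zero-size array to reduction operation minimum which has no identity
```

View pics/c0.png

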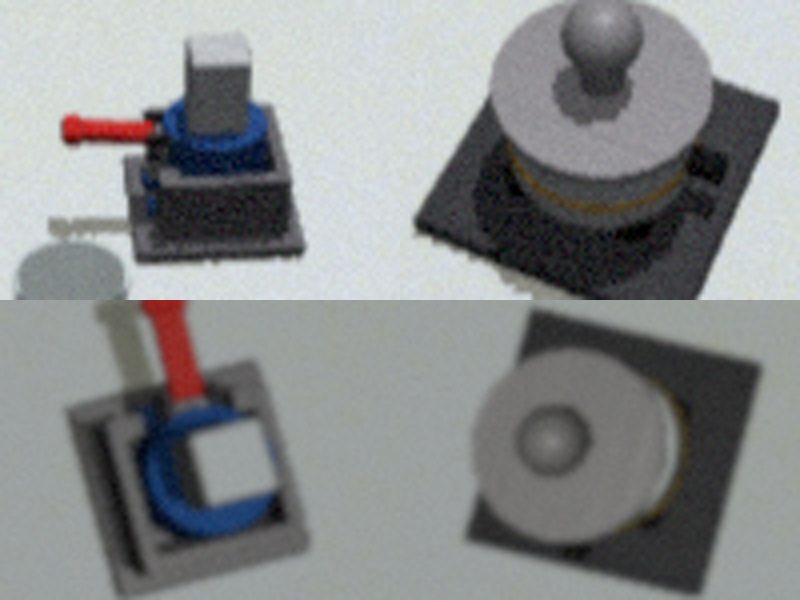

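Run:
```python
from h import *
im=cv2.imread("pics/top0.png").astype(int);b,g,r=im[...,0],im[...,1],im[...,2]
m=((r>70)&(r>1.6*g)&(r>1.6*b)).astype(np.uint8)
m[:, :370]=0
ys,xs=np.nonzero(m);print(len(xs),xs.min(),xs.max(),ys.min(),ys.max(),[ (y,xs[ys==y].mean()) for y in sorted(set(ys))[::3]])
for nm,a,b_ in [("grip top",(349.1,135.1),(409.8,233.1)),("ball",(324.9,270.1),(195.8,240.6)),("tip",(312.5,155),(393,193)),("handle root",(332,155.5),(398.5,217))]:
    print(nm,*[np.round(v,1) for v in tri(a,b_)])
c=(np.array([[188,132],[265,118],[277,192],[202,208]])-1.5)/4+[352,193]
q=np.array([onz("top",x,115)for x in c]);print(q.round(1),q.mean(0),np.degrees(np.arctan2(*(q[0]-q[3])[1::-1])),np.degrees(np.arctan2(*(q[1]-q[2])[1::-1])),np.degrees(np.arctan2(*(q[0]-q[1])[1::-1])),np.degrees(np.arctan2(*(q[3]-q[2])[1::-1])))
# disc centre
print("camtop",ray("top",(320,200)),"side",ray("side",(320,200)))
```

```text
205 388 401 190 217 [(np.int64(190), np.float64(395.0)), (np.int64(193), np.float64(392.5)), (np.int64(196), np.float64(393.5)), (np.int64(199), np.float64(394.0)), (np.int64(202), np.float64(395.0)), (np.int64(205), np.float64(396.0)), (np.int64(208), np.float64(396.5)), (np.int64(211), np.float64(397.5)), (np.int64(214), np.float64(398.0)), (np.int64(217), np.float64(397.0))]
grip top [ 490.9 -174.7  112. ] [-0. -0.] [0. 0.]
ball [467.7 207.6 101.5] [-0.1 -0. ] [0.  0.1]
tip [ 571.4 -153.3   61.2] [-0. -0.] [0. 0.]
handle root [ 526.4 -164.4   58.5] [0.4 0. ] [-0.  -0.3]
[[ 503.5 -154.   115. ]
 [ 510.7 -188.5  115. ]
 [ 477.8 -193.7  115. ]
 [ 469.8 -160.3  115. ]] [ 490.44943343 -174.14363909  115.        ] 10.573281008984607 9.001135437142247 101.84607653343502 103.45807090901351
camtop (array([ 4.21676636e+02, -6.80162104e-01,  9.27234302e+02]), array([ 0.1508693 , -0.01462039, -0.9884456 ])) side (array([387.51108033, 601.05469022, 590.00918739]), array([ 0.16376133, -0.74054633, -0.65174639]))
```

Emit:
apply_moves(
  targets=[
    {"twist": [0, 0, -8.6], "travel": [0, 0, 0], "grip": 0.7},
    {"twist": [0, 0, -8.6], "travel": [0, 0, 0], "grip": 0.7},
    {"twist": [0, 0, -8.6], "travel": [0, 0, 0], "grip": 0.7},
    {"twist": [0, 0, 0], "travel": [-0.0184, -0.0585, 0], "grip": 0.7},
    {"twist": [0, 0, 0], "travel": [-0.0184, -0.0585, 0], "grip": 0.7},
  ],
)

```text
time: 0.72
position: [195.5, 478.1, 222.0]
tool_rot: [-0.114, 0.993, -0.0, -0.0]
force: [0.7, -0.6, 0.2]
grip_width: 0.699
grasp_force: 0.0
```

Emit:
apply_moves(
  targets=[
    {"twist": [0, 0, 0], "travel": [-0.0184, -0.0585, 0], "grip": 0.7},
    {"twist": [0, 0, 0], "travel": [-0.0184, -0.0585, 0], "grip": 0.7},
    {"twist": [0, 0, 0], "travel": [-0.0184, -0.0585, 0], "grip": 0.7},
    {"twist": [0, 0, 0], "travel": [-0.0184, -0.0585, 0], "grip": 0.7},
    {"twist": [0, 0, 0], "travel": [-0.0184, -0.0585, 0], "grip": 0.7},
  ],
)

```text
time: 1.35
position: [351.2, 213.1, 222.6]
tool_rot: [-0.113, 0.994, 0.0, 0.0]
force: [0.7, -0.4, 0.3]
grip_width: 0.699
grasp_force: 0.0
```

Emit:
apply_moves(
  targets=[
    {"twist": [0, 0, 0], "travel": [-0.0184, -0.0585, 0], "grip": 0.7},
    {"twist": [0, 0, 0], "travel": [-0.0184, -0.0585, 0], "grip": 0.7},
    {"twist": [0, 0, 0], "travel": [-0.0184, -0.0585, 0], "grip": 0.7},
    {"twist": [0, 0, 0], "travel": [-0.0184, -0.0585, 0], "grip": 0.7},
    {"twist": [0, 0, 0], "travel": [-0.0184, -0.0585, 0], "grip": 0.7},
  ],
)

```text
time: 1.98
position: [506.5, -51.4, 222.5]
tool_rot: [-0.113, 0.994, 0.0, -0.0]
force: [0.4, 0.7, 0.4]
grip_width: 0.7
grasp_force: 0.0
```

Emit:
apply_moves(
  targets=[
    {"twist": [0, 0, 0], "travel": [-0.0184, -0.0582, 0], "grip": 0.6},
    {"twist": [0, 0, 0], "travel": [-0.0184, -0.0582, 0], "grip": 0.6},
    {"twist": [0, 0, 0], "travel": [0, 0, 0.06], "grip": 0.6},
    {"twist": [0, 0, 0], "travel": [0, 0, 0.06], "grip": 0.6},
    {"twist": [0, 0, 0], "travel": [0, 0, 0], "grip": 0.6},
  ],
)

```text
time: 2.6
position: [563.6, -153.2, 98.3]
tool_rot: [-0.113, 0.994, 0.003, -0.005]
force: [-0.4, -0.1, 0.3]
grip_width: 0.6
grasp_force: 0.0
```

Run:
```python
from h import *
s=snapshot("side")[:,:,::-1];t=snapshot("top")[:,:,::-1]
print(env.get_obs()["position"])
B=lambda i:np.clip(i*1.8,0,255).astype(np.uint8)
cv2.imwrite("pics/c1.png",np.hstack([crop(B(s),335,140,100,100)[0],crop(B(t),402,220,100,100)[0]]))
```

```text
[ 568.1913064  -154.64467225  103.43200395]
```

View pics/c1.png

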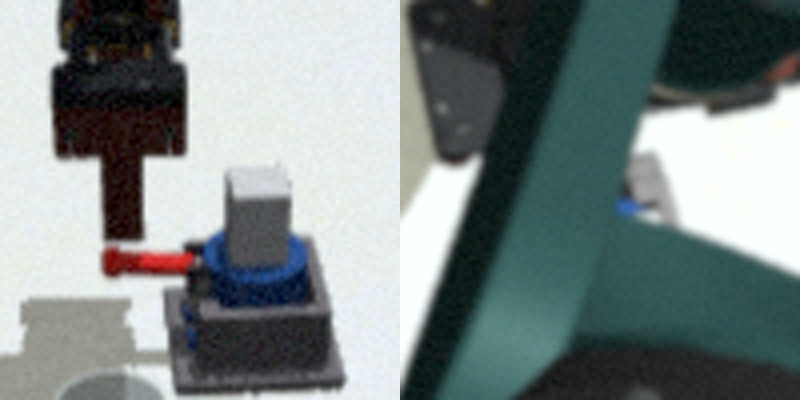

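Emit:
apply_moves(
  targets=[
    {"twist": [0, 0, 0], "travel": [-0.002, 0, 0.031], "grip": 0.6},
    {"twist": [0, 0, 0], "travel": [0, 0, 0.031], "grip": 0.6},
    {"twist": [0, 0, 0], "travel": [0, 0, 0], "grip": 0.4},
    {"twist": [0, 0, 0], "travel": [0, 0, 0], "grip": 0.2},
    {"twist": [0, 0, 0], "travel": [0, 0, 0], "grip": 0.2},
  ],
)

```text
time: 3.32
position: [571.6, -154.6, 42.9]
tool_rot: [-0.113, 0.994, -0.001, 0.002]
force: [-0.7, 2.6, 0.9]
grip_width: 0.299
grasp_force: 0.7
```

Emit:
apply_moves(
  targets=[
    {"twist": [0, 0, 0], "travel": [0, 0, 0], "grip": 0.2},
    {"twist": [0, 0, 0], "travel": [0, 0, 0], "grip": 0.15},
    {"twist": [0, 0, 0], "travel": [0, 0, 0], "grip": 0.1},
  ],
)

```text
time: 3.7
position: [571.4, -154.4, 41.8]
tool_rot: [-0.113, 0.994, -0.0, 0.001]
force: [2.3, 2.1, 5.9]
grip_width: 0.248
grasp_force: 30.0
```

Emit:
apply_moves(
  targets=[
    {"twist": [0, 0, 0], "travel": [0.0008, 0, -0.005], "grip": 0.1},
    {"twist": [0, 0, 0], "travel": [0.0013, 0, -0.005], "grip": 0.1},
    {"twist": [0, 0, 0], "travel": [0.0018, 0, -0.0048], "grip": 0.1},
    {"twist": [0, 0, 0], "travel": [0.0022, 0, -0.0046], "grip": 0.1},
    {"twist": [0, 0, 0], "travel": [0.0027, 0, -0.0044], "grip": 0.1},
  ],
)

```text
time: 4.32
position: [562.3, -156.4, 65.1]
tool_rot: [-0.113, 0.994, -0.0, 0.001]
force: [5.4, 1.6, -2.4]
grip_width: 0.245
grasp_force: 30.0
```

Emit:
apply_moves(
  targets=[
    {"twist": [0, 0, 0], "travel": [0.0031, 0, -0.0041], "grip": 0.1},
    {"twist": [0, 0, 0], "travel": [0.0035, 0, -0.0038], "grip": 0.1},
    {"twist": [0, 0, 0], "travel": [0.0038, 0, -0.0034], "grip": 0.1},
    {"twist": [0, 0, 0], "travel": [0.0041, 0, -0.003], "grip": 0.1},
    {"twist": [0, 0, 0], "travel": [0.0045, 0, -0.0026], "grip": 0.1},
  ],
)

```text
time: 4.95
position: [544.9, -160.9, 82.6]
tool_rot: [-0.113, 0.994, -0.001, 0.002]
force: [6.3, 2.1, 0.0]
grip_width: 0.241
grasp_force: 30.0
```

Run:
```python
from h import *
s=snapshot("side")[:,:,::-1]
B=lambda i:np.clip(i*1.8,0,255).astype(np.uint8)
cv2.imwrite("pics/c2.png",crop(B(s),340,140,100,75,6)[0])
o=env.get_obs();print(o["position"],o["force"],o["torque"])
```

```text
[ 544.32182463 -160.98672042   82.88425863] [5.0474144  0.85350511 0.79203372] [ 0.27900029 -1.12174073  0.02356666]
```

View pics/c2.png

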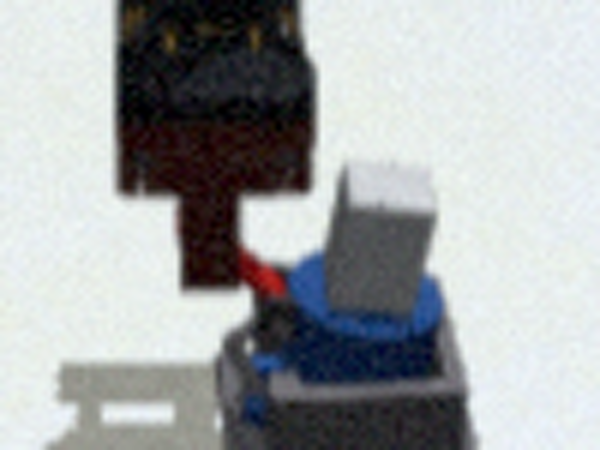

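Emit:
apply_moves(
  targets=[
    {"twist": [0, -5, 0], "travel": [-0.0016, 0, 0], "grip": 0.1},
    {"twist": [0, -5, 0], "travel": [-0.0016, 0, 0], "grip": 0.1},
    {"twist": [0, 0, 0], "travel": [0, 0, 0], "grip": 0.1},
  ],
)

```text
time: 5.38
position: [544.4, -160.0, 81.8]
tool_rot: [-0.112, 0.99, 0.01, 0.086]
force: [1.3, -0.8, -4.0]
grip_width: 0.245
grasp_force: 30.0
```

Run:
```python
from h import *
s=snapshot("side")[:,:,::-1]
B=lambda i:np.clip(i*1.8,0,255).astype(np.uint8)
cv2.imwrite("pics/c3.png",crop(B(s),340,140,100,75,6)[0])
o=env.get_obs();print(o["position"],o["force"],o["torque"],o["tool_rot"])
```

```text
[ 544.61755678 -160.01738477   81.56054336] [ 0.54893542 -1.40620304 -4.45359537] [-0.24592305  0.02956642  0.06697682] [-0.11211292  0.98997937  0.00988707  0.08528646]
```

View pics/c3.png

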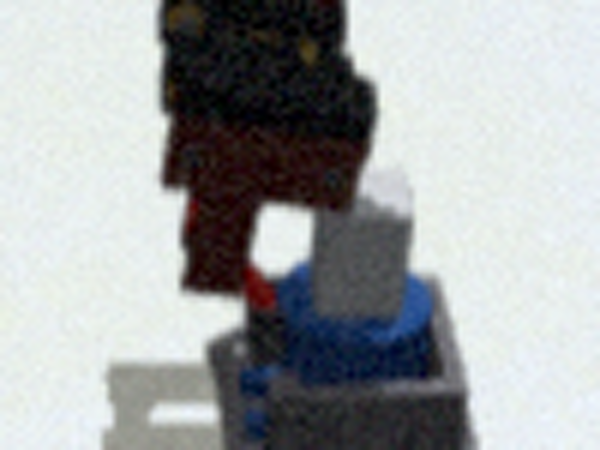

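Emit:
apply_moves(
  targets=[
    {"twist": [0, -4, 0], "travel": [-0.0013, 0, 0], "grip": 0.1},
    {"twist": [0, -4, 0], "travel": [-0.0013, 0, 0], "grip": 0.1},
    {"twist": [0, 0, 0], "travel": [0, 0, 0], "grip": 0.1},
  ],
)

```text
time: 5.8
position: [546.8, -158.6, 81.3]
tool_rot: [-0.111, 0.982, 0.019, 0.154]
force: [-2.5, -0.8, -3.2]
grip_width: 0.24
grasp_force: 30.0
```

Run:
```python
from h import *
o=env.get_obs();print(o["position"],o["force"],o["torque"],o["tool_rot"])
```

```text
[ 546.8167924  -158.60531259   81.3019118 ] [-2.45739654 -0.82689807 -3.23082955] [-0.21803553  0.70647894  0.06525652] [-0.11121409  0.98167837  0.01875752  0.15358114]
```

Emit:
apply_moves(
  targets=[
    {"twist": [0, 0, 0], "travel": [0, 0, 0], "grip": 0.6},
    {"twist": [0, 0, 0], "travel": [0, 0, 0], "grip": 0.6},
    {"twist": [0, 9, 0], "travel": [0.0029, 0, 0], "grip": 0.6},
    {"twist": [0, 9, 0], "travel": [0.0029, 0, 0], "grip": 0.6},
    {"twist": [0, 0, 0], "travel": [-0.03, 0, 0], "grip": 0.6},
  ],
)

```text
time: 6.42
position: [574.3, -153.3, 81.4]
tool_rot: [-0.114, 0.993, -0.001, 0.001]
force: [1.1, -0.1, 0.0]
grip_width: 0.599
grasp_force: 0.0
```

Emit:
apply_moves(
  targets=[
    {"twist": [0, 0, 0], "travel": [0, 0, -0.05], "grip": 0.6},
    {"twist": [0, 0, 0], "travel": [0, 0, -0.05], "grip": 0.6},
    {"twist": [0, 0, 0], "travel": [0, 0, 0], "grip": 0.8},
  ],
)

```text
time: 6.8
position: [575.5, -154.5, 185.3]
tool_rot: [-0.113, 0.994, -0.002, 0.005]
force: [0.6, 0.1, -0.4]
grip_width: 0.675
grasp_force: 0.0
```

Run:
```python
from h import *
s=snapshot("side")[:,:,::-1];t=snapshot("top")[:,:,::-1]
cv2.imwrite("pics/s4.png",s);cv2.imwrite("pics/t4.png",t)
B=lambda i:np.clip(i*1.8,0,255).astype(np.uint8)
cv2.imwrite("pics/c4.png",np.hstack([crop(B(s),340,145,65,75,6)[0],crop(B(t),400,215,65,75,6)[0]]))
o=env.get_obs();print(o["position"],o["force"],o["tool_rot"],o["joints"])
```

```text
[ 572.33950022 -153.42905498  181.21423793] [0.69534931 0.25962917 0.17667179] [-1.13341924e-01  9.93554011e-01  5.22158917e-05  2.00804760e-03] [-3.79748565e-01  3.85664692e-01  1.57941941e+00  2.16271490e-03
  1.17302162e+00 -2.17855166e+00]
```

View pics/c4.png

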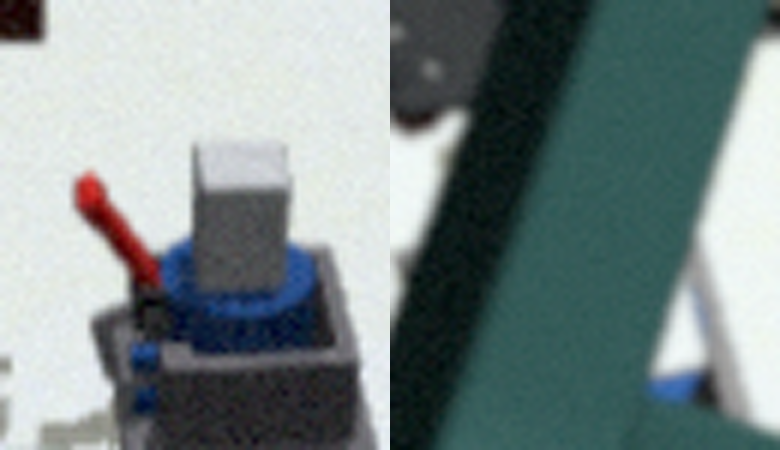

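Run:
```python
from h import *
y=np.radians(13);ux=np.array([np.cos(y),np.sin(y),0]);O=np.array([490.5,-174.3,10]);Z=np.array([0,0,1])
for th in(0,.6,.7,.8,.9,1.,):
    c,s=np.cos(th),np.sin(th)
    f=lambda a,b:O+ux*(32+a*c-b*s)+Z*(44+a*s+b*c)
    print(th,proj("side",[f(48,4),f(58,4),f(20,4),f(0,0)]).round(1).tolist())
for f in("side0","s4"):
    im=cv2.imread(f"pics/{f}.png").astype(int);b,g,r=im[...,0],im[...,1],im[...,2]
    m=(r>60)&(r>1.7*g)&(r>1.7*b);m[:100]=0;m[170:]=0
    ys,xs=np.nonzero(m);k=(xs>300)&(xs<345);xs,ys=xs[k],ys[k];print(f,len(xs),xs.min(),xs.max(),ys.min(),ys.max(),cv2.fitLine(np.c_[xs,ys].astype(np.float32),2,0,.01,.01).ravel())
```

```text
0 [[314.0, 155.6], [309.7, 155.6], [326.0, 155.4], [334.5, 156.7]]
0.6 [[318.5, 145.9], [314.9, 143.9], [328.5, 151.6], [334.5, 156.7]]
0.7 [[319.9, 144.6], [316.5, 142.3], [329.2, 151.1], [334.5, 156.7]]
0.8 [[321.4, 143.4], [318.4, 140.7], [329.9, 150.7], [334.5, 156.7]]
0.9 [[323.1, 142.3], [320.4, 139.4], [330.7, 150.3], [334.5, 156.7]]
1.0 [[324.9, 141.3], [322.6, 138.2], [331.5, 150.0], [334.5, 156.7]]
side0 95 311 333 152 157 [9.9899268e-01 4.4873983e-02 3.2105264e+02 1.5475789e+02]
s4 48 321 333 137 153 [  0.6385514   0.7695792 326.375     144.45833  ]
```

Emit:
apply_moves(
  targets=[
    {"twist": [0, 0, 0], "travel": [-0.008, -0.002, 0], "grip": 0},
    {"twist": [0, 0, 0], "travel": [0, 0, 0], "grip": 0},
    {"twist": [0, 0, 0], "travel": [0, 0, 0.032], "grip": 0},
    {"twist": [0, 0, 0], "travel": [0, 0, 0.06], "grip": 0},
    {"twist": [0, 0, 0], "travel": [0, 0, 0], "grip": 0},
  ],
)

```text
time: 7.52
position: [576.1, -151.9, 84.1]
tool_rot: [-0.113, 0.994, 0.003, -0.003]
force: [-0.6, -0.0, -0.2]
grip_width: 0.27
grasp_force: 0.0
```

Emit:
apply_moves(
  targets=[
    {"twist": [0, 0, 0], "travel": [0.004, 0, 0], "grip": 0},
    {"twist": [0, 0, 0], "travel": [0.004, 0, 0], "grip": 0},
    {"twist": [0, 0, 0], "travel": [0.003, 0, 0], "grip": 0},
    {"twist": [0, 0, 0], "travel": [0.002, 0, 0], "grip": 0},
    {"twist": [0, 0, 0], "travel": [0, 0, 0], "grip": 0},
  ],
)

```text
time: 8.15
position: [567.8, -156.6, 89.2]
tool_rot: [-0.113, 0.994, 0.0, 0.002]
force: [1.0, 0.4, 0.1]
grip_width: 0.004
grasp_force: 0.0
```

Emit:
apply_moves(
  targets=[
    {"twist": [0, 0, 0], "travel": [0.0015, 0, 0], "grip": 0},
    {"twist": [0, 0, 0], "travel": [0.0015, 0, 0], "grip": 0},
    {"twist": [0, 0, 0], "travel": [0.001, 0, 0], "grip": 0},
    {"twist": [0, 0, 0], "travel": [0.001, 0, 0], "grip": 0},
    {"twist": [0, 0, 0], "travel": [0, 0, 0], "grip": 0},
  ],
)

```text
time: 8.78
position: [565.4, -158.1, 89.7]
tool_rot: [-0.113, 0.994, -0.0, 0.004]
force: [5.1, 1.5, 3.3]
grip_width: 0.003
grasp_force: 2.9
```

Emit:
apply_moves(
  targets=[
    {"twist": [0, 0, 0], "travel": [0.001, 0, 0], "grip": 0},
    {"twist": [0, 0, 0], "travel": [0.001, 0, 0], "grip": 0},
    {"twist": [0, 0, 0], "travel": [0, 0, 0], "grip": 0},
  ],
)

```text
time: 9.15
position: [564.5, -158.9, 90.3]
tool_rot: [-0.113, 0.994, -0.001, 0.005]
force: [6.8, 2.1, 5.2]
grip_width: 0.003
grasp_force: 3.5
```

Emit:
apply_moves(
  targets=[
    {"twist": [0, 0, 0], "travel": [0.001, 0, 0], "grip": 0},
    {"twist": [0, 0, 0], "travel": [0.001, 0, 0], "grip": 0},
    {"twist": [0, 0, 0], "travel": [0, 0, 0], "grip": 0},
  ],
)

```text
time: 9.52
position: [563.0, -159.5, 90.5]
tool_rot: [-0.113, 0.994, -0.001, 0.005]
force: [6.6, 1.1, 5.9]
grip_width: 0.007
grasp_force: 3.9
```

Emit:
apply_moves(
  targets=[
    {"twist": [0, 0, 0], "travel": [-0.03, 0, 0], "grip": 0.5},
    {"twist": [0, 0, 0], "travel": [0, 0, -0.06], "grip": 0.8},
    {"twist": [0, 0, 0], "travel": [0, 0, -0.06], "grip": 0.8},
    {"twist": [0, 0, 0], "travel": [0, 0, 0], "grip": 0.8},
  ],
)

```text
time: 10.02
position: [590.5, -153.2, 213.6]
tool_rot: [-0.113, 0.994, -0.002, 0.005]
force: [1.5, -0.8, 0.4]
grip_width: 0.423
grasp_force: 0.0
```

Run:
```python
from h import *
s=snapshot("side")[:,:,::-1];cv2.imwrite("pics/s5.png",s)
for f in("side0","s4","s5"):
    im=cv2.imread(f"pics/{f}.png").astype(int);b,g,r=im[...,0],im[...,1],im[...,2]
    m=(r>60)&(r>1.7*g)&(r>1.7*b);m[:100]=0;m[170:]=0
    ys,xs=np.nonzero(m);k=(xs>300)&(xs<345);xs,ys=xs[k],ys[k];print(f,len(xs),xs.min(),xs.max(),ys.min(),ys.max(),cv2.fitLine(np.c_[xs,ys].astype(np.float32),2,0,.01,.01).ravel())
a=cv2.imread("pics/s4.png");cv2.imwrite("pics/c5.png",np.hstack([crop(np.clip(i*1.8,0,255).astype(np.uint8),340,145,65,75,6)[0] for i in(a,s)]))
o=env.get_obs();print(o["position"],o["force"],o["tool_rot"])
```

```text
side0 95 311 333 152 157 [9.9899268e-01 4.4873983e-02 3.2105264e+02 1.5475789e+02]
s4 48 321 333 137 153 [  0.6385514   0.7695792 326.375     144.45833  ]
s5 49 322 334 137 153 [  0.6229045   0.7822979 327.10205   143.71428  ]
[ 588.65303726 -152.49665269  210.80978854] [ 0.10654715  0.58790296 -1.13608832] [-1.13348505e-01  9.93550335e-01 -5.06234336e-04  3.09704677e-03]
```

View pics/c5.png

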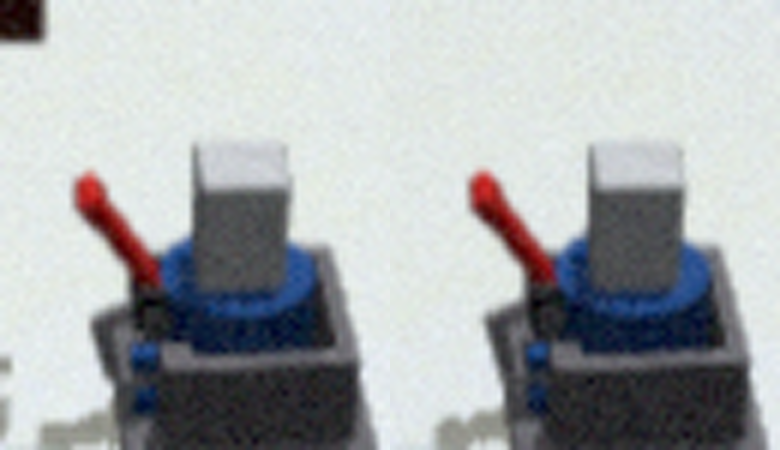

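Emit:
apply_moves(
  targets=[
    {"twist": [0, 0, 0], "travel": [0.05, 0, 0], "grip": 0.8},
    {"twist": [0, 0, 0], "travel": [0.0508, 0.0008, 0], "grip": 0.8},
    {"twist": [0, 0, 0], "travel": [0, 0, 0.06], "grip": 0.8},
    {"twist": [0, 0, 0], "travel": [0, 0, 0.04], "grip": 0.8},
    {"twist": [0, 0, 0], "travel": [0, 0, 0], "grip": 0.8},
  ],
)

```text
time: 10.7
position: [485.4, -171.8, 104.6]
tool_rot: [-0.113, 0.994, 0.003, -0.003]
force: [-0.8, 1.0, 0.5]
grip_width: 0.801
grasp_force: 0.0
```

Run:
```python
from h import *
o=env.get_obs();print(o["position"],o["force"],o["tool_rot"],o["torque"])
```

```text
[ 485.36537908 -171.78417293  104.57383861] [-0.81080765  1.00927024  0.52367165] [-0.11310534  0.99357358  0.00335001 -0.00273709] [0.0492356  0.03848923 0.03948039]
```

Emit:
apply_moves(
  targets=[
    {"twist": [0, 0, 0], "travel": [0, 0, 0], "grip": 0.8},
    {"twist": [0, 0, 0], "travel": [0, 0, 0], "grip": 0.8},
  ],
)

```text
time: 10.95
position: [490.9, -174.2, 109.8]
tool_rot: [-0.113, 0.994, -0.0, 0.003]
force: [0.2, 0.1, 1.0]
grip_width: 0.803
grasp_force: 0.0
```

Now descend 36 mm to z≈74 and close.

Emit:
apply_moves(
  targets=[
    {"twist": [0, 0, 0], "travel": [0, 0, 0.018], "grip": 0.8},
    {"twist": [0, 0, 0], "travel": [0, 0, 0.018], "grip": 0.7},
    {"twist": [0, 0, 0], "travel": [0, 0, 0], "grip": 0.5},
    {"twist": [0, 0, 0], "travel": [0, 0, 0], "grip": 0.45},
    {"twist": [0, 0, 0], "travel": [0, 0, 0], "grip": 0.4},
  ],
)

```text
time: 11.58
position: [490.7, -174.0, 73.5]
tool_rot: [-0.113, 0.994, 0.0, 0.002]
force: [-0.2, -0.1, -0.5]
grip_width: 0.418
grasp_force: 0.0
```

Emit:
apply_moves(
  targets=[
    {"twist": [0, 0, 0], "travel": [0, 0, 0], "grip": 0.3},
    {"twist": [0, 0, 0], "travel": [0, 0, 0], "grip": 0.2},
    {"twist": [0, 0, 0], "travel": [0, 0, 0], "grip": 0.2},
  ],
)

```text
time: 11.95
position: [490.7, -174.1, 73.3]
tool_rot: [-0.113, 0.994, 0.0, 0.002]
force: [-1.1, -0.2, 6.6]
grip_width: 0.384
grasp_force: 30.0
```

Emit:
apply_moves(
  targets=[
    {"twist": [0, 0, 0], "travel": [0, 0, -0.005], "grip": 0.2},
    {"twist": [0, 0, 0], "travel": [0, 0, -0.015], "grip": 0.2},
    {"twist": [0, 0, 0], "travel": [0, 0, -0.03], "grip": 0.2},
    {"twist": [0, 0, 0], "travel": [0, 0, -0.04], "grip": 0.2},
    {"twist": [0, 0, 0], "travel": [0, 0, -0.04], "grip": 0.2},
  ],
)

```text
time: 12.58
position: [488.6, -173.2, 203.7]
tool_rot: [-0.113, 0.994, 0.001, 0.001]
force: [1.4, -1.1, -7.9]
grip_width: 0.385
grasp_force: 30.0
```

Emit:
apply_moves(
  targets=[
    {"twist": [0, 0, 0], "travel": [0, 0, -0.02], "grip": 0.2},
    {"twist": [0, 0, 0], "travel": [0, 0, 0], "grip": 0.2},
    {"twist": [0, 0, 0], "travel": [0, 0, 0], "grip": 0.2},
  ],
)

```text
time: 12.95
position: [488.3, -173.2, 221.4]
tool_rot: [-0.113, 0.994, 0.001, 0.001]
force: [-0.4, -0.1, -7.4]
grip_width: 0.383
grasp_force: 30.0
```

Run:
```python
from h import *
s=snapshot("side")[:,:,::-1];t=snapshot("top")[:,:,::-1]
cv2.imwrite("pics/s6.png",s);cv2.imwrite("pics/t6.png",t)
o=env.get_obs();print(o["position"],o["force"],o["tool_rot"],o["torque"])
p=o["position"];u=proj("side",[p])[0];print(u)
a=crop(np.clip(s*1.8,0,255).astype(np.uint8),u[0],u[1],65,75,6)
b=crop(np.clip(t*1.8,0,255).astype(np.uint8),208,243,65,75,6);print(a[1],b[1])
cv2.imwrite("pics/c6.png",np.hstack([a[0],b[0]]))
```

```text
[ 488.27112153 -173.25207242  220.9971045 ] [-0.05606955 -0.1960005  -7.58323765] [-1.13216893e-01  9.93569152e-01  1.45366485e-03  4.02924046e-04] [-0.00185799  0.0682003   0.02598369]
[352.35583946  90.12905641]
(320, 53) (176, 206)
```

View pics/c6.png

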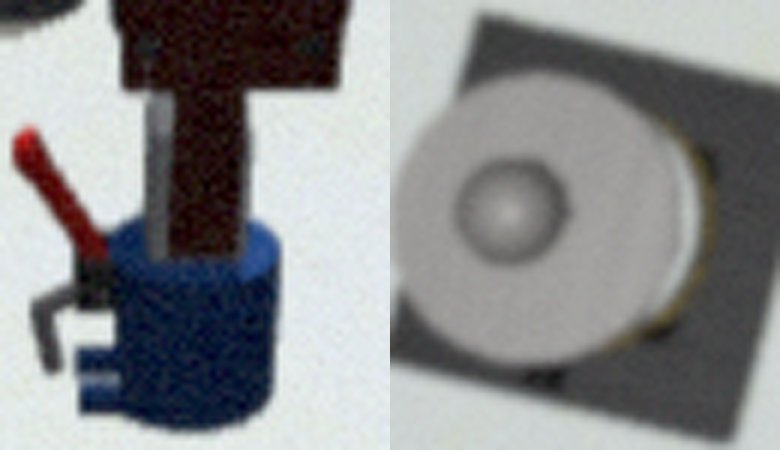

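Emit:
apply_moves(
  targets=[
    {"twist": [0, 0, 0], "travel": [-0.0052, 0.03, 0], "grip": 0.2},
    {"twist": [0, 0, 0], "travel": [-0.0087, 0.05, 0], "grip": 0.2},
    {"twist": [0, 0, 0], "travel": [-0.0096, 0.055, 0], "grip": 0.2},
    {"twist": [0, 0, 0], "travel": [-0.0096, 0.055, 0], "grip": 0.2},
    {"twist": [0, 0, 0], "travel": [-0.0096, 0.055, 0], "grip": 0.2},
  ],
)

```text
time: 13.68
position: [475.0, 76.1, 221.7]
tool_rot: [-0.113, 0.994, 0.001, 0.001]
force: [0.8, -0.0, -7.2]
grip_width: 0.387
grasp_force: 30.0
```

Emit:
apply_moves(
  targets=[
    {"twist": [0, 0, 0], "travel": [-0.0096, 0.055, 0], "grip": 0.2},
    {"twist": [0, 0, 0], "travel": [-0.0079, 0.045, 0], "grip": 0.2},
    {"twist": [0, 0, 0], "travel": [-0.0054, 0.0307, 0], "grip": 0.2},
    {"twist": [0, 0, 0], "travel": [0, 0, 0], "grip": 0.2},
    {"twist": [0, 0, 0], "travel": [0, 0, 0], "grip": 0.2},
  ],
)

```text
time: 14.3
position: [468.1, 206.4, 222.0]
tool_rot: [-0.114, 0.994, 0.0, 0.001]
force: [0.7, -0.4, -7.4]
grip_width: 0.385
grasp_force: 30.0
```

Emit:
apply_moves(
  targets=[
    {"twist": [0, 0, 0], "travel": [0, 0, 0.015], "grip": 0.2},
    {"twist": [0, 0, 0], "travel": [0, 0, 0], "grip": 0.2},
    {"twist": [0, 0, 0], "travel": [0, 0, 0], "grip": 0.2},
  ],
)

```text
time: 14.68
position: [468.7, 206.4, 207.6]
tool_rot: [-0.113, 0.994, 0.0, 0.001]
force: [-0.4, 0.2, -6.9]
grip_width: 0.388
grasp_force: 30.0
```

Run:
```python
from h import *
s=snapshot("side")[:,:,::-1];t=snapshot("top")[:,:,::-1]
cv2.imwrite("pics/s7.png",s);cv2.imwrite("pics/t7.png",t)
o=env.get_obs();print(o["position"],o["force"],o["tool_rot"],o["torque"])
a=crop(np.clip(s*1.8,0,255).astype(np.uint8),318,240,65,100,6);b=crop(np.clip(t*1.8,0,255).astype(np.uint8),200,243,65,100,6);print(a[1],b[1])
cv2.imwrite("pics/c7.png",np.hstack([a[0],b[0]]))
```

```text
[469.19646018 206.74354879 208.09779987] [ 0.21688063 -0.20143273 -7.13081554] [-1.12961113e-01  9.93597441e-01  6.01492451e-04  1.88437752e-03] [0.03475169 0.03806829 0.02819242]
(286, 190) (168, 193)
```

View pics/c7.png

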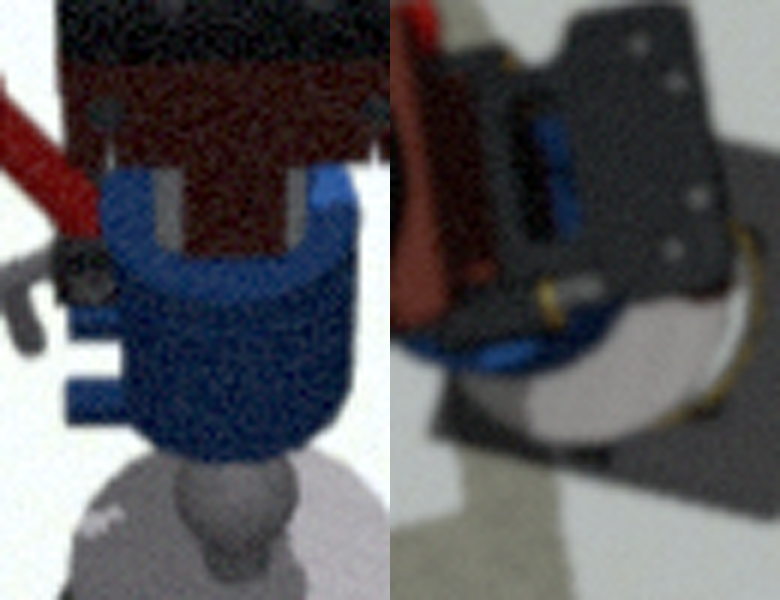

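Run:
```python
from h import *
p=np.array([469.2,206.7]);bl=np.array([467.7,207.6,101.5])
for z in(150,170,190,):print(z,proj("side",[[*p,z]])[0].round(2))
print("ball",proj("side",[bl])[0], "1mm x",proj("side",[bl+[1,0,0]])[0]-proj("side",[bl])[0],"1mm y",proj("side",[bl+[0,1,0]])[0]-proj("side",[bl])[0])
im=cv2.imread("pics/s7.png").astype(float);b,g,r=im[...,0],im[...,1],im[...,2]
for y in(238,242,246,250,254,258,260):
    # sub-pixel edges: body is darker than white bg; use total intensity
    row=im[y-1:y+2].sum(2).mean(0);xs=np.arange(295,352);v=row[295:352];th=(v.max()+v[20:35].mean())/2
    L=[i for i in range(1,30) if v[i-1]>=th>v[i]];R=[i for i in range(30,57) if v[i-1]<th<=v[i]]
    f=lambda i:295+i-1+(v[i-1]-th)/(v[i-1]-v[i])
    print(y,[round(f(i),2) for i in L],[round(f(i),2) for i in R])
for f in("side0","s7"):
  im=cv2.imread(f"pics/{f}.png").astype(float).sum(2)
  for y in(268,270,272,274):
    print(f,y,im[y-1:y+2].mean(0)[308:342:1].astype(int).tolist())
```

```text
150 [324.03 248.27]
170 [324.04 238.84]
190 [324.05 228.98]
ball [324.83974138 270.09873959] 1mm x [-0.63100202 -0.10407466] 1mm y [-0.13030482  0.49534617]
238 [] [np.float64(345.21)]
242 [np.float64(296.67)] [np.float64(344.87)]
246 [np.float64(297.51)] [np.float64(344.58)]
250 [np.float64(305.72)] [np.float64(344.48)]
254 [np.float64(296.53)] [np.float64(344.08)]
258 [np.float64(296.38)] [np.float64(342.27)]
260 [np.float64(296.79)] [np.float64(341.04)]
side0 268 [245, 236, 237, 238, 246, 242, 243, 219, 178, 164, 180, 197, 204, 215, 223, 238, 255, 264, 278, 259, 244, 226, 226, 217, 206, 185, 181, 219, 245, 244, 250, 246, 251, 250]
side0 270 [239, 240, 243, 238, 241, 242, 231, 172, 143, 151, 166, 183, 186, 201, 204, 214, 224, 232, 239, 227, 219, 214, 208, 203, 193, 176, 162, 186, 239, 244, 248, 245, 249, 249]
side0 272 [243, 245, 245, 238, 237, 241, 228, 155, 122, 131, 151, 166, 170, 179, 185, 197, 197, 211, 206, 203, 201, 192, 191, 186, 167, 159, 146, 162, 233, 243, 246, 240, 253, 251]
side0 274 [241, 245, 244, 241, 243, 240, 235, 185, 114, 107, 125, 141, 153, 155, 165, 168, 171, 180, 178, 179, 169, 165, 161, 158, 147, 134, 135, 186, 242, 248, 249, 245, 250, 249]
s7 268 [168, 163, 166, 159, 160, 165, 158, 143, 123, 129, 137, 141, 141, 140, 140, 157, 164, 163, 161, 156, 154, 145, 143, 158, 151, 137, 162, 241, 288, 290, 291, 287, 289, 293]
s7 270 [162, 164, 161, 161, 163, 167, 158, 125, 125, 130, 140, 145, 151, 149, 156, 162, 170, 171, 173, 166, 171, 160, 150, 147, 146, 135, 138, 197, 283, 288, 289, 290, 290, 291]
s7 272 [164, 161, 158, 158, 165, 163, 156, 121, 118, 130, 136, 140, 148, 149, 154, 157, 169, 169, 165, 160, 162, 159, 152, 139, 137, 132, 131, 173, 275, 278, 286, 285, 290, 291]
s7 274 [168, 165, 160, 161, 167, 159, 164, 131, 109, 119, 129, 136, 143, 146, 149, 153, 153, 153, 155, 144, 150, 149, 140, 139, 138, 127, 132, 219, 283, 282, 284, 287, 292, 288]
```

Run:
```python
from h import *
for a in[(325.0,271.5),(325.2,272)]:print(tri(a,(195.8,240.7)))
t=cv2.imread("pics/t6.png").astype(float).sum(2)
for y in(236,238,240,242,244):print(y,t[y-1:y+2].mean(0)[180:214].astype(int).tolist())
for x in(192,194,196,198,200):print(x,t[224:258,x-1:x+2].mean(1).astype(int).tolist())
```

```text
(array([467.58969248, 208.19769612,  98.91449521]), array([-0.17155447, -0.02229351]), array([0.00838284, 0.11409251]))
(array([467.46353695, 208.39868898,  98.02354377]), array([-0.31930318, -0.04162443]), array([0.01536296, 0.21214222]))
236 [261, 258, 254, 256, 257, 258, 249, 238, 211, 192, 185, 190, 200, 205, 208, 210, 208, 201, 197, 183, 168, 156, 149, 156, 188, 222, 251, 260, 258, 261, 262, 260, 265, 265]
238 [260, 254, 256, 255, 256, 254, 239, 211, 188, 191, 200, 212, 222, 230, 237, 239, 236, 227, 218, 207, 193, 179, 157, 141, 151, 197, 240, 259, 261, 263, 265, 266, 266, 264]
240 [260, 256, 256, 255, 257, 252, 227, 196, 187, 197, 213, 226, 237, 248, 260, 269, 266, 254, 234, 219, 204, 189, 170, 148, 143, 176, 223, 251, 263, 263, 266, 265, 268, 266]
242 [258, 259, 255, 257, 260, 251, 226, 196, 187, 199, 214, 226, 237, 247, 260, 269, 270, 254, 234, 218, 203, 188, 169, 149, 154, 189, 230, 254, 263, 265, 267, 267, 269, 266]
244 [257, 259, 256, 257, 256, 253, 237, 215, 192, 192, 203, 212, 223, 234, 236, 236, 237, 228, 217, 204, 191, 175, 161, 156, 192, 230, 257, 261, 265, 268, 269, 
[... 189 characters left out ...]

194 [258, 258, 262, 260, 259, 262, 258, 246, 211, 176, 176, 191, 208, 223, 234, 250, 262, 265, 261, 249, 234, 222, 209, 191, 178, 186, 224, 253, 262, 261, 266, 265, 261, 263]
196 [261, 260, 263, 262, 261, 260, 259, 243, 206, 168, 175, 191, 208, 220, 234, 248, 267, 274, 268, 249, 231, 220, 202, 190, 176, 182, 220, 250, 262, 262, 264, 262, 263, 262]
198 [260, 261, 260, 260, 259, 260, 257, 240, 202, 164, 160, 180, 196, 206, 219, 227, 239, 241, 238, 226, 217, 206, 191, 176, 170, 191, 230, 254, 262, 264, 264, 266, 268, 264]
200 [260, 259, 257, 257, 260, 260, 257, 243, 210, 167, 149, 157, 167, 184, 195, 201, 207, 204, 205, 200, 191, 180, 170, 167, 184, 218, 249, 262, 263, 264, 265, 268, 264, 264]
```

Emit:
apply_moves(
  targets=[
    {"twist": [0, 0, 0], "travel": [0.001, 0.0017, 0.01], "grip": 0.2},
    {"twist": [0, 0, 0], "travel": [0, 0, 0.01], "grip": 0.2},
    {"twist": [0, 0, 0], "travel": [0, 0, 0.005], "grip": 0.2},
    {"twist": [0, 0, 0], "travel": [0, 0, 0], "grip": 0.2},
    {"twist": [0, 0, 0], "travel": [0, 0, 0], "grip": 0.2},
  ],
)

```text
time: 15.4
position: [467.8, 208.5, 183.0]
tool_rot: [-0.113, 0.994, 0.001, 0.002]
force: [-0.2, 0.2, -7.3]
grip_width: 0.381
grasp_force: 30.0
```

Emit:
apply_moves(
  targets=[
    {"twist": [0, 0, 0], "travel": [0, 0, 0.003], "grip": 0.2},
    {"twist": [0, 0, 0], "travel": [0, 0, 0.002], "grip": 0.2},
    {"twist": [0, 0, 0], "travel": [0, 0, 0.002], "grip": 0.2},
    {"twist": [0, 0, 0], "travel": [0, 0, 0], "grip": 0.2},
  ],
)

```text
time: 15.9
position: [467.4, 208.4, 175.7]
tool_rot: [-0.113, 0.994, 0.001, 0.001]
force: [-0.4, -0.7, -7.1]
grip_width: 0.386
grasp_force: 30.0
```

Emit:
apply_moves(
  targets=[
    {"twist": [0, 0, 0], "travel": [0, 0, 0.002], "grip": 0.2},
    {"twist": [0, 0, 0], "travel": [0, 0, 0.002], "grip": 0.2},
    {"twist": [0, 0, 0], "travel": [0, 0, 0.0015], "grip": 0.2},
    {"twist": [0, 0, 0], "travel": [0, 0, 0.0015], "grip": 0.2},
    {"twist": [0, 0, 0], "travel": [0, 0, 0], "grip": 0.2},
  ],
)

```text
time: 16.52
position: [467.5, 208.5, 168.8]
tool_rot: [-0.113, 0.994, 0.001, 0.002]
force: [-0.3, 1.4, -7.3]
grip_width: 0.384
grasp_force: 30.0
```

Emit:
apply_moves(
  targets=[
    {"twist": [0, 0, 0], "travel": [0, 0, 0.0015], "grip": 0.2},
    {"twist": [0, 0, 0], "travel": [0, 0, 0.0015], "grip": 0.2},
    {"twist": [0, 0, 0], "travel": [0, 0, 0.0015], "grip": 0.2},
    {"twist": [0, 0, 0], "travel": [0, 0, 0], "grip": 0.2},
  ],
)

```text
time: 17.02
position: [467.5, 208.5, 164.3]
tool_rot: [-0.113, 0.994, 0.001, 0.002]
force: [0.7, 0.0, -7.3]
grip_width: 0.389
grasp_force: 30.0
```

Rim at about z=101, no contact. Continue.

Emit:
apply_moves(
  targets=[
    {"twist": [0, 0, 0], "travel": [0, 0, 0.0015], "grip": 0.2},
    {"twist": [0, 0, 0], "travel": [0, 0, 0.0015], "grip": 0.2},
    {"twist": [0, 0, 0], "travel": [0, 0, 0.0015], "grip": 0.2},
    {"twist": [0, 0, 0], "travel": [0, 0, 0.0015], "grip": 0.2},
    {"twist": [0, 0, 0], "travel": [0, 0, 0], "grip": 0.2},
  ],
)

```text
time: 17.65
position: [467.6, 208.5, 158.3]
tool_rot: [-0.113, 0.994, 0.001, 0.002]
force: [0.2, -0.9, -7.1]
grip_width: 0.385
grasp_force: 30.0
```

Emit:
apply_moves(
  targets=[
    {"twist": [0, 0, 0], "travel": [0, 0, 0.0015], "grip": 0.2},
    {"twist": [0, 0, 0], "travel": [0, 0, 0.0015], "grip": 0.2},
    {"twist": [0, 0, 0], "travel": [0, 0, 0.0015], "grip": 0.2},
    {"twist": [0, 0, 0], "travel": [0, 0, 0.0015], "grip": 0.2},
    {"twist": [0, 0, 0], "travel": [0, 0, 0], "grip": 0.2},
  ],
)

```text
time: 18.27
position: [467.7, 208.5, 152.3]
tool_rot: [-0.113, 0.994, 0.001, 0.002]
force: [-0.1, 0.2, -7.9]
grip_width: 0.389
grasp_force: 30.0
```

Emit:
apply_moves(
  targets=[
    {"twist": [0, 0, 0], "travel": [0, 0, 0.002], "grip": 0.2},
    {"twist": [0, 0, 0], "travel": [0, 0, 0.002], "grip": 0.2},
    {"twist": [0, 0, 0], "travel": [0, 0, 0.002], "grip": 0.2},
    {"twist": [0, 0, 0], "travel": [0, 0, 0.002], "grip": 0.2},
    {"twist": [0, 0, 0], "travel": [0, 0, 0], "grip": 0.2},
  ],
)

```text
time: 18.9
position: [467.7, 208.5, 144.3]
tool_rot: [-0.113, 0.994, 0.001, 0.002]
force: [1.0, 1.1, -7.1]
grip_width: 0.386
grasp_force: 30.0
```

Emit:
apply_moves(
  targets=[
    {"twist": [0, 0, 0], "travel": [0, 0, 0.0015], "grip": 0.2},
    {"twist": [0, 0, 0], "travel": [0, 0, 0.001], "grip": 0.2},
    {"twist": [0, 0, 0], "travel": [0, 0, 0.001], "grip": 0.2},
    {"twist": [0, 0, 0], "travel": [0, 0, 0.001], "grip": 0.2},
    {"twist": [0, 0, 0], "travel": [0, 0, 0], "grip": 0.2},
  ],
)

```text
time: 19.52
position: [467.7, 208.5, 139.8]
tool_rot: [-0.113, 0.994, 0.001, 0.002]
force: [0.2, -0.3, -7.1]
grip_width: 0.382
grasp_force: 30.0
```

Rim ≈ 76.5. Continue at 1 mm per row.

Emit:
apply_moves(
  targets=[
    {"twist": [0, 0, 0], "travel": [0, 0, 0.001], "grip": 0.2},
    {"twist": [0, 0, 0], "travel": [0, 0, 0.001], "grip": 0.2},
    {"twist": [0, 0, 0], "travel": [0, 0, 0.001], "grip": 0.2},
    {"twist": [0, 0, 0], "travel": [0, 0, 0], "grip": 0.2},
  ],
)

```text
time: 20.02
position: [467.7, 208.5, 136.8]
tool_rot: [-0.113, 0.994, 0.001, 0.002]
force: [-0.3, -0.4, -7.9]
grip_width: 0.384
grasp_force: 30.0
```

Emit:
apply_moves(
  targets=[
    {"twist": [0, 0, 0], "travel": [0, 0, 0.001], "grip": 0.2},
    {"twist": [0, 0, 0], "travel": [0, 0, 0.001], "grip": 0.2},
    {"twist": [0, 0, 0], "travel": [0, 0, 0], "grip": 0.2},
  ],
)

```text
time: 20.4
position: [467.8, 208.5, 135.1]
tool_rot: [-0.113, 0.994, 0.001, 0.002]
force: [-1.0, -1.2, -3.9]
grip_width: 0.387
grasp_force: 30.0
```

Emit:
apply_moves(
  targets=[
    {"twist": [0, 0, 0], "travel": [0, 0, 0.0007], "grip": 0.2},
    {"twist": [0, 0, 0], "travel": [0, 0, 0], "grip": 0.2},
    {"twist": [0, 0, 0], "travel": [0, 0, 0], "grip": 0.2},
  ],
)

```text
time: 20.78
position: [467.9, 208.6, 134.7]
tool_rot: [-0.113, 0.994, 0.001, 0.002]
force: [-3.3, -1.0, 4.7]
grip_width: 0.383
grasp_force: 30.0
```

Emit:
apply_moves(
  targets=[
    {"twist": [0, 0, 0], "travel": [0, 0, 0.0005], "grip": 0.2},
    {"twist": [0, 0, 0], "travel": [0, 0, 0], "grip": 0.2},
    {"twist": [0, 0, 0], "travel": [0, 0, 0], "grip": 0.2},
  ],
)

```text
time: 21.15
position: [467.9, 208.6, 134.5]
tool_rot: [-0.113, 0.994, 0.001, 0.002]
force: [-4.0, -0.4, 9.8]
grip_width: 0.385
grasp_force: 30.0
```

Emit:
apply_moves(
  targets=[
    {"twist": [0, 0, 0], "travel": [0, 0, -0.0005], "grip": 0.2},
    {"twist": [0, 0, 0], "travel": [0, 0, 0], "grip": 0.3},
    {"twist": [0, 0, 0], "travel": [0, 0, 0], "grip": 0.4},
    {"twist": [0, 0, 0], "travel": [0, 0, 0], "grip": 0.6},
    {"twist": [0, 0, 0], "travel": [0, 0, 0], "grip": 0.7},
  ],
)

```text
time: 21.78
position: [468.2, 208.7, 134.2]
tool_rot: [-0.113, 0.994, 0.001, 0.002]
force: [-0.8, 0.9, -0.8]
grip_width: 0.587
grasp_force: 0.0
```

Emit:
apply_moves(
  targets=[
    {"twist": [0, 0, 0], "travel": [0, 0, 0], "grip": 0.7},
    {"twist": [0, 0, 0], "travel": [0, 0, -0.03], "grip": 0.7},
    {"twist": [0, 0, 0], "travel": [0, 0, -0.06], "grip": 0.7},
    {"twist": [0, 0, 0], "travel": [0, 0, -0.02], "grip": 0.5},
    {"twist": [0, 0, 0], "travel": [0, 0, 0], "grip": 0},
  ],
)

```text
time: 22.4
position: [468.7, 208.8, 245.9]
tool_rot: [-0.113, 0.994, 0.001, 0.004]
force: [-0.0, 0.4, 0.0]
grip_width: 0.511
grasp_force: 0.0
```

Run:
```python
from h import *
s=snapshot("side")[:,:,::-1];cv2.imwrite("pics/s8.png",s)
o=env.get_obs();print(o["position"],o["force"],o["tool_rot"])
a=crop(np.clip(s*1.8,0,255).astype(np.uint8),315,245,120,100,6);print(a[1])
cv2.imwrite("pics/c8.png",a[0])
```

```text
[467.56632657 208.42789884 244.32790893] [-0.04894105  0.1113966   0.03940491] [-1.13268616e-01  9.93561645e-01  6.55358438e-04  2.24683963e-03]
(255, 195)
```

View pics/c8.png

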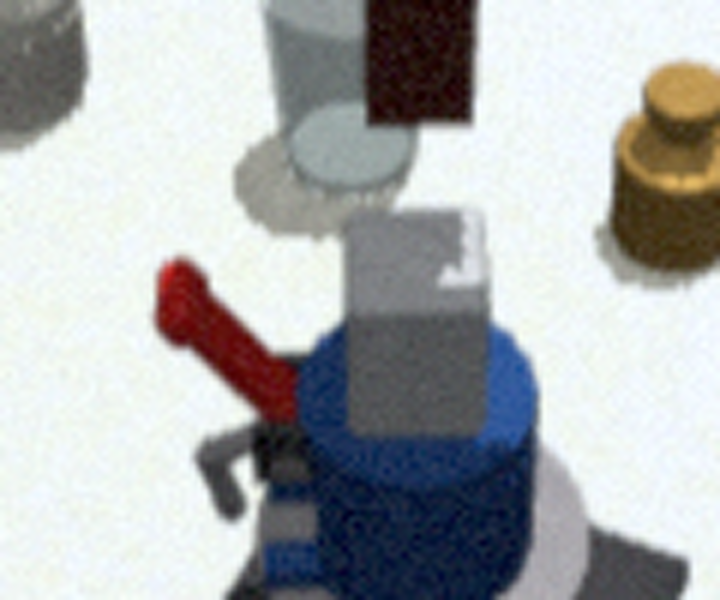

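Emit:
apply_moves(
  targets=[
    {"twist": [0, 0, 0], "travel": [-0.029, 0, 0], "grip": 0},
    {"twist": [0, 0, 0], "travel": [-0.028, 0, 0.03], "grip": 0},
    {"twist": [0, 0, 0], "travel": [0, 0, 0.036], "grip": 0},
    {"twist": [0, 0, 0], "travel": [0, 0, 0], "grip": 0},
    {"twist": [0, 0, 0], "travel": [0, 0, 0], "grip": 0},
  ],
)

```text
time: 23.08
position: [522.7, 221.2, 178.3]
tool_rot: [-0.113, 0.994, 0.0, 0.001]
force: [-0.2, -0.3, 0.2]
grip_width: 0.002
grasp_force: 0.0
```

Emit:
apply_moves(
  targets=[
    {"twist": [0, 0, 0], "travel": [0, 0, 0.002], "grip": 0},
    {"twist": [0, 0, 0], "travel": [0, 0, 0.002], "grip": 0},
    {"twist": [0, 0, 0], "travel": [0, 0, 0.002], "grip": 0},
    {"twist": [0, 0, 0], "travel": [0, 0, 0], "grip": 0},
  ],
)

```text
time: 23.58
position: [523.1, 221.3, 172.5]
tool_rot: [-0.113, 0.994, 0.001, 0.002]
force: [0.1, -0.4, -0.1]
grip_width: 0.007
grasp_force: 0.0
```

Emit:
apply_moves(
  targets=[
    {"twist": [0, 0, 0], "travel": [0, 0, 0.0015], "grip": 0},
    {"twist": [0, 0, 0], "travel": [0, 0, 0.0015], "grip": 0},
    {"twist": [0, 0, 0], "travel": [0, 0, 0.0015], "grip": 0},
    {"twist": [0, 0, 0], "travel": [0, 0, 0], "grip": 0},
  ],
)

```text
time: 24.08
position: [523.9, 221.5, 168.4]
tool_rot: [-0.113, 0.994, 0.001, 0.002]
force: [1.8, 0.5, 3.8]
grip_width: 0.005
grasp_force: 1.8
```

Emit:
apply_moves(
  targets=[
    {"twist": [0, 0, 0], "travel": [-0.001, 0, 0.0015], "grip": 0},
    {"twist": [0, 0, 0], "travel": [-0.002, 0, 0.0015], "grip": 0},
    {"twist": [0, 0, 0], "travel": [-0.002, 0, 0.0015], "grip": 0},
    {"twist": [0, 0, 0], "travel": [0, 0, 0], "grip": 0},
  ],
)

```text
time: 24.58
position: [529.9, 222.9, 164.6]
tool_rot: [-0.113, 0.994, 0.001, 0.003]
force: [1.8, -0.4, 6.9]
grip_width: 0.01
grasp_force: 3.8
```

Emit:
apply_moves(
  targets=[
    {"twist": [0, 0, 0], "travel": [-0.0023, 0, 0.0017], "grip": 0},
    {"twist": [0, 0, 0], "travel": [-0.0022, 0, 0.0018], "grip": 0},
    {"twist": [0, 0, 0], "travel": [-0.0021, 0, 0.0019], "grip": 0},
    {"twist": [0, 0, 0], "travel": [-0.002, 0, 0.002], "grip": 0},
    {"twist": [0, 0, 0], "travel": [0, 0, 0], "grip": 0},
  ],
)

```text
time: 25.2
position: [539.2, 225.1, 157.5]
tool_rot: [-0.113, 0.994, 0.001, 0.004]
force: [3.0, 0.8, 7.6]
grip_width: 0.007
grasp_force: 3.6
```

Emit:
apply_moves(
  targets=[
    {"twist": [0, 0, 0], "travel": [-0.0019, 0, 0.002], "grip": 0},
    {"twist": [0, 0, 0], "travel": [-0.0018, 0, 0.0022], "grip": 0},
    {"twist": [0, 0, 0], "travel": [-0.0017, 0, 0.0023], "grip": 0},
    {"twist": [0, 0, 0], "travel": [-0.0016, 0, 0.0024], "grip": 0},
    {"twist": [0, 0, 0], "travel": [0, 0, 0], "grip": 0},
  ],
)

```text
time: 25.82
position: [546.6, 226.8, 148.7]
tool_rot: [-0.113, 0.994, 0.001, 0.005]
force: [3.8, 1.0, 6.7]
grip_width: 0.006
grasp_force: 3.2
```

Emit:
apply_moves(
  targets=[
    {"twist": [0, 0, 0], "travel": [-0.0014, 0, 0.0025], "grip": 0},
    {"twist": [0, 0, 0], "travel": [-0.0012, 0, 0.0025], "grip": 0},
    {"twist": [0, 0, 0], "travel": [-0.001, 0, 0.0025], "grip": 0},
    {"twist": [0, 0, 0], "travel": [-0.0008, 0, 0.0025], "grip": 0},
    {"twist": [0, 0, 0], "travel": [0, 0, 0], "grip": 0},
  ],
)

```text
time: 26.45
position: [550.3, 227.6, 138.3]
tool_rot: [-0.113, 0.994, 0.001, 0.004]
force: [4.4, 2.2, 4.4]
grip_width: 0.008
grasp_force: 2.4
```

Emit:
apply_moves(
  targets=[
    {"twist": [0, 0, 0], "travel": [-0.0005, 0, 0.0025], "grip": 0},
    {"twist": [0, 0, 0], "travel": [-0.0003, 0, 0.0025], "grip": 0},
    {"twist": [0, 0, 0], "travel": [0, 0, 0.002], "grip": 0},
    {"twist": [0, 0, 0], "travel": [0, 0, 0], "grip": 0},
  ],
)

```text
time: 26.95
position: [548.7, 227.3, 130.3]
tool_rot: [-0.113, 0.994, 0.001, 0.002]
force: [3.3, 1.5, 4.3]
grip_width: 0.006
grasp_force: 2.2
```

Emit:
apply_moves(
  targets=[
    {"twist": [0, 0, 0], "travel": [0, 0, 0.0015], "grip": 0},
    {"twist": [0, 0, 0], "travel": [0, 0, 0.0015], "grip": 0},
    {"twist": [0, 0, 0], "travel": [0, 0, 0.001], "grip": 0},
    {"twist": [0, 0, 0], "travel": [0, 0, 0], "grip": 0},
  ],
)

```text
time: 27.45
position: [548.1, 227.1, 126.0]
tool_rot: [-0.113, 0.994, 0.0, 0.001]
force: [2.2, 1.2, 3.7]
grip_width: 0.005
grasp_force: 1.8
```

Emit:
apply_moves(
  targets=[
    {"twist": [0, 0, 0], "travel": [0, 0, 0.001], "grip": 0},
    {"twist": [0, 0, 0], "travel": [0, 0, 0.0005], "grip": 0},
    {"twist": [0, 0, 0], "travel": [0, 0, 0], "grip": 0},
  ],
)

```text
time: 27.82
position: [548.4, 227.2, 124.7]
tool_rot: [-0.113, 0.994, 0.001, 0.002]
force: [2.8, 1.4, 4.5]
grip_width: 0.003
grasp_force: 2.0
```

Emit:
apply_moves(
  targets=[
    {"twist": [0, 0, 0], "travel": [0, 0, 0.001], "grip": 0},
    {"twist": [0, 0, 0], "travel": [0, 0, 0.0005], "grip": 0},
    {"twist": [0, 0, 0], "travel": [0, 0, 0], "grip": 0},
  ],
)

```text
time: 28.2
position: [548.7, 227.3, 123.3]
tool_rot: [-0.113, 0.994, 0.001, 0.002]
force: [4.0, 0.8, 5.5]
grip_width: 0.005
grasp_force: 2.6
```

Emit:
apply_moves(
  targets=[
    {"twist": [0, 0, 0], "travel": [0, 0, 0.0005], "grip": 0},
    {"twist": [0, 0, 0], "travel": [0, 0, 0], "grip": 0},
  ],
)

```text
time: 28.45
position: [548.9, 227.3, 123.0]
tool_rot: [-0.113, 0.994, 0.001, 0.002]
force: [3.7, 0.3, 6.0]
grip_width: 0.004
grasp_force: 2.9
```

Emit:
apply_moves(
  targets=[
    {"twist": [0, 0, 0], "travel": [0, 0, 0.0005], "grip": 0},
    {"twist": [0, 0, 0], "travel": [0, 0, 0.0005], "grip": 0},
    {"twist": [0, 0, 0], "travel": [0, 0, 0], "grip": 0},
  ],
)

```text
time: 28.82
position: [549.3, 227.4, 122.3]
tool_rot: [-0.113, 0.994, 0.001, 0.003]
force: [3.6, 1.0, 7.2]
grip_width: 0.008
grasp_force: 3.6
```

Run:
```python
from h import *
s=snapshot("side")[:,:,::-1];cv2.imwrite("pics/s9.png",s)
y=np.radians(13);ux=np.array([np.cos(y),np.sin(y),0]);O=np.array([467.7,208.4,71.5]);Z=np.array([0,0,1])
for th in(0,.05,.1,.2,1):
    c,q=np.cos(th),np.sin(th);f=lambda a,b:O+ux*(32+a*c-b*q)+Z*(44+a*q+b*c)
    p=proj("side",[f(55,4),f(20,4)]);d=p[1]-p[0];print(th,p.round(1).tolist(),np.degrees(np.arctan2(d[1],d[0])))
for n in("s8","s9"):
    im=cv2.imread(f"pics/{n}.png").astype(int);b,g,r=im[...,0],im[...,1],im[...,2]
    m=(r>50)&(r>2*g)&(r>2*b);m[:225]=0;m[280:]=0
    ys,xs=np.nonzero(m);k=(xs>260)&(xs<306);xs,ys=xs[k],ys[k];v=cv2.fitLine(np.c_[xs,ys].astype(np.float32),2,0,.01,.01).ravel();print(n,len(xs),xs.min(),xs.max(),ys.min(),ys.max(),v,np.degrees(np.arctan2(v[1],v[0])))
print(env.get_obs()["force"])
```

```text
0 [[267.5, 263.7], [290.6, 263.4]] -0.8685498431052042
0.05 [[267.5, 262.6], [290.7, 263.0]] 1.010358403548205
0.1 [[267.6, 261.4], [290.8, 262.5]] 2.890484879892194
0.2 [[268.1, 259.0], [291.2, 261.7]] 6.676156015148535
1 [[284.5, 243.3], [298.4, 256.7]] 43.87808295947563
s8 198 282 303 239 263 [  0.7154763   0.698637  291.41415   250.4495   ] 44.317753
s9 121 268 299 259 271 [ 9.6697813e-01 -2.5485927e-01  2.9170248e+02  2.6371075e+02] -14.765246
[4.13065974 0.33182531 6.86707075]
```

Emit:
apply_moves(
  targets=[
    {"twist": [0, 0, 0], "travel": [0, 0, 0.0005], "grip": 0},
    {"twist": [0, 0, 0], "travel": [0, 0, 0.0005], "grip": 0},
    {"twist": [0, 0, 0], "travel": [0, 0, 0], "grip": 0},
  ],
)

```text
time: 29.25
position: [549.7, 227.5, 121.6]
tool_rot: [-0.113, 0.994, 0.001, 0.003]
force: [3.3, 0.2, 8.0]
grip_width: 0.007
grasp_force: 4.3
```

Emit:
apply_moves(
  targets=[
    {"twist": [0, 0, 0], "travel": [0, 0, -0.03], "grip": 0},
    {"twist": [0, 0, 0], "travel": [0, 0, -0.06], "grip": 0},
    {"twist": [0, 0, 0], "travel": [0, 0, -0.04], "grip": 0},
    {"twist": [0, 0, 0], "travel": [0, 0, 0], "grip": 0},
  ],
)

```text
time: 29.75
position: [548.2, 227.1, 253.1]
tool_rot: [-0.113, 0.994, 0.001, 0.003]
force: [0.7, 0.2, -0.9]
grip_width: 0.004
grasp_force: 0.0
```

Run:
```python
from h import *
s=snapshot("side")[:,:,::-1];cv2.imwrite("pics/s10.png",s)
im=s.astype(int);b,g,r=im[...,0],im[...,1],im[...,2]
m=(r>60)&(r>1.8*g)&(r>1.8*b);m[:225]=0;m[280:]=0
ys,xs=np.nonzero(m);k=(xs>255)&(xs<306);xs,ys=xs[k],ys[k];v=cv2.fitLine(np.c_[xs,ys].astype(np.float32),2,0,.01,.01).ravel();print(len(xs),xs.min(),xs.max(),ys.min(),ys.max(),v,np.degrees(np.arctan2(v[1],v[0])))
print([(x,ys[xs==x].mean().round(1),sum(xs==x)) for x in range(xs.min(),xs.max()+1,3)])
cv2.imwrite("pics/c10.png",crop(np.clip(s*1.8,0,255).astype(np.uint8),315,255,120,100,6)[0]);print(env.get_obs()["force"])
```

```text
298 265 300 258 268 [ 9.9958211e-01 -2.8907010e-02  2.8212418e+02  2.6326511e+02] -1.6564803
[(265, np.float64(267.0), np.int64(1)), (268, np.float64(263.5), np.int64(10)), (271, np.float64(263.0), np.int64(11)), (274, np.float64(263.5), np.int64(8)), (277, np.float64(263.5), np.int64(8)), (280, np.float64(263.5), np.int64(8)), (283, np.float64(263.5), np.int64(8)), (286, np.float64(263.5), np.int64(8)), (289, np.float64(263.5), np.int64(8)), (292, np.float64(263.0), np.int64(9)), (295, np.float64(263.0), np.int64(9)), (298, np.float64(262.0), np.int64(7))]
[-0.19738208 -0.78463946 -0.81686747]
```

View pics/c10.png

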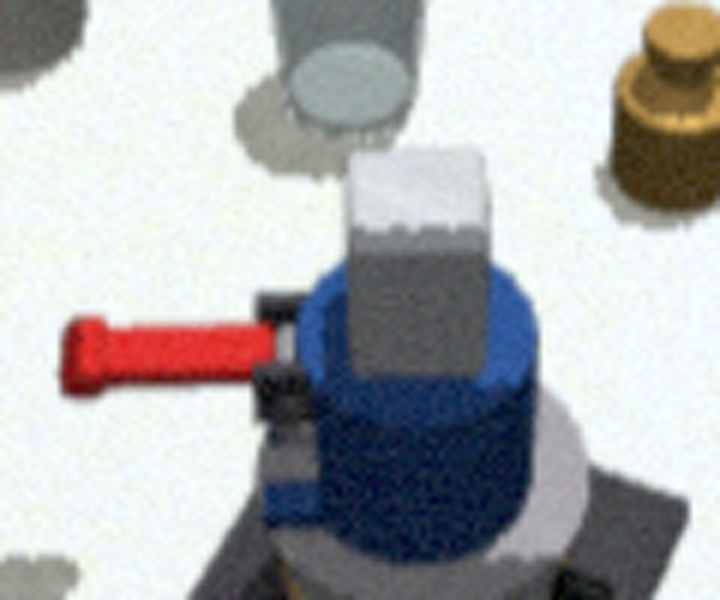

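Emit:
apply_moves(
  targets=[
    {"twist": [0, 0, 0], "travel": [0.002, 0, 0.06], "grip": 0},
    {"twist": [0, 0, 0], "travel": [0, 0, 0.045], "grip": 0},
    {"twist": [0, 0, 0], "travel": [0, 0, 0.015], "grip": 0},
    {"twist": [0, 0, 0], "travel": [0, 0, 0.003], "grip": 0},
    {"twist": [0, 0, 0], "travel": [0, 0, 0], "grip": 0},
  ],
)

```text
time: 30.42
position: [547.2, 227.0, 128.6]
tool_rot: [-0.113, 0.994, 0.001, 0.002]
force: [0.1, 0.2, -0.3]
grip_width: 0.005
grasp_force: 0.0
```

Emit:
apply_moves(
  targets=[
    {"twist": [0, 0, 0], "travel": [0, 0, 0.0015], "grip": 0},
    {"twist": [0, 0, 0], "travel": [0, 0, 0], "grip": 0},
    {"twist": [0, 0, 0], "travel": [0, 0, 0], "grip": 0},
  ],
)

```text
time: 30.8
position: [546.8, 226.8, 126.9]
tool_rot: [-0.113, 0.994, 0.001, 0.002]
force: [-0.6, 0.4, -0.9]
grip_width: 0.008
grasp_force: 0.0
```

Emit:
apply_moves(
  targets=[
    {"twist": [0, 0, 0], "travel": [0, 0, 0.001], "grip": 0},
    {"twist": [0, 0, 0], "travel": [0, 0, 0], "grip": 0},
    {"twist": [0, 0, 0], "travel": [0, 0, 0], "grip": 0},
  ],
)

```text
time: 31.18
position: [546.4, 226.7, 125.2]
tool_rot: [-0.113, 0.994, 0.001, 0.002]
force: [-0.2, 1.0, 0.5]
grip_width: 0.009
grasp_force: 0.0
```

Emit:
apply_moves(
  targets=[
    {"twist": [0, 0, 0], "travel": [0, 0, 0.001], "grip": 0},
    {"twist": [0, 0, 0], "travel": [0, 0, 0], "grip": 0},
    {"twist": [0, 0, 0], "travel": [0, 0, 0], "grip": 0},
  ],
)

```text
time: 31.55
position: [546.7, 226.8, 124.4]
tool_rot: [-0.113, 0.994, 0.001, 0.002]
force: [0.2, -0.0, 1.7]
grip_width: 0.005
grasp_force: 0.6
```

Emit:
apply_moves(
  targets=[
    {"twist": [0, 0, 0], "travel": [0, 0, 0.001], "grip": 0},
    {"twist": [0, 0, 0], "travel": [0, 0, 0], "grip": 0},
    {"twist": [0, 0, 0], "travel": [0, 0, 0], "grip": 0},
  ],
)

```text
time: 31.92
position: [547.1, 226.9, 123.6]
tool_rot: [-0.113, 0.994, 0.001, 0.002]
force: [1.4, 0.6, 3.2]
grip_width: 0.005
grasp_force: 1.8
```

Emit:
apply_moves(
  targets=[
    {"twist": [0, 0, 0], "travel": [0, 0, 0.001], "grip": 0},
    {"twist": [0, 0, 0], "travel": [0, 0, 0], "grip": 0},
    {"twist": [0, 0, 0], "travel": [0, 0, 0], "grip": 0},
  ],
)

```text
time: 32.3
position: [547.5, 227.0, 122.8]
tool_rot: [-0.113, 0.994, 0.001, 0.003]
force: [1.9, 0.2, 5.1]
grip_width: 0.003
grasp_force: 2.8
```

Emit:
apply_moves(
  targets=[
    {"twist": [0, 0, 0], "travel": [0, 0, 0.001], "grip": 0},
    {"twist": [0, 0, 0], "travel": [0, 0, 0.001], "grip": 0},
    {"twist": [0, 0, 0], "travel": [0, 0, 0], "grip": 0},
  ],
)

```text
time: 32.67
position: [548.4, 227.2, 121.4]
tool_rot: [-0.113, 0.994, 0.001, 0.004]
force: [2.5, 0.3, 9.1]
grip_width: 0.005
grasp_force: 4.2
```

Emit:
apply_moves(
  targets=[
    {"twist": [0, 0, 0], "travel": [0, 0, -0.03], "grip": 0},
    {"twist": [0, 0, 0], "travel": [0, 0, -0.06], "grip": 0},
    {"twist": [0, 0, 0], "travel": [0, 0, -0.04], "grip": 0},
    {"twist": [0, 0, 0], "travel": [0, 0, 0], "grip": 0},
    {"twist": [0, 0, 0], "travel": [0, 0, 0], "grip": 0},
  ],
)

```text
time: 33.3
position: [544.8, 226.2, 248.9]
tool_rot: [-0.113, 0.994, 0.0, 0.0]
force: [-0.4, -0.5, 0.3]
grip_width: 0.003
grasp_force: 0.0
```

Run:
```python
from h import *
s=snapshot("side")[:,:,::-1]
im=s.astype(int);b,g,r=im[...,0],im[...,1],im[...,2]
m=(r>60)&(r>1.8*g)&(r>1.8*b);m[:225]=0;m[280:]=0
ys,xs=np.nonzero(m);print([(x,ys[xs==x].mean().round(1)) for x in range(266,300,3)])
from plant import close_job
print(close_job())
```

```text
[(266, np.float64(264.0)), (269, np.float64(263.5)), (272, np.float64(263.0)), (275, np.float64(263.5)), (278, np.float64(263.5)), (281, np.float64(263.5)), (284, np.float64(263.5)), (287, np.float64(263.5)), (290, np.float64(263.5)), (293, np.float64(263.5)), (296, np.float64(263.0)), (299, np.float64(262.0))]
the job is handed in; nothing more can be done
None
```

I handed the job in at about 33 s: the coupler was lowered over the ball with its handle up, rests on the disc, and was let go before the handle was pressed down; by camera and touch the handle is level and at its stop, the load on the cell came to about 17 N at most from the wrist readings, and the jar, beaker and brass weight were never touched.

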